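# Unlock the row rack and restock it, older carton to the front

### The arm

A 6-joint arm with a two-finger parallel gripper is mounted at the origin on the work surface. World frame = base frame: x ahead of the robot, y to its left, z up, the work surface at z = 0. Lengths are in mm, angles in rad, forces in N, time in s.
With the tool pointing down it reaches from about 275 to 750 mm from the base axis. Payload 10.2 kg.
Tool frame: the origin (TCP) lies midway between the tips of the shut fingers; the grasp point (between the pads) lies 19 mm behind it; z points along the fingers, y is the direction in which the jaws open and shut (so a half turn about z gives the same grasp; the last joint's range is limited). The gripper opens to 85 mm and grips with 20 to 120 N. Pads are 22 mm wide; open, the fingers measure 114 mm over their backs; the gripper's body (76 mm by 85 mm) begins 54 mm behind the grasp point. The pads swing forward as they close: fully open they stand 13 mm farther back than shut.
Start: joints at [-1.442, 0.313, 1.498, -0, 1.331, -0.223], TCP at [180.896, -492.857, 231.294] pointing down, gripper open.
Joint ranges: [-2.94, 2.94], [-0.97, 2.17], [0.19, 2.56], [-1.23, 4.37], [0.02, 3.11], [-2.88, 2.88]. Speed limits (rad/s): [2.39, 2.39, 3.01, 3.14, 3.14, 3.14].

### API

Orientations are given as a unit quaternion [w, x, y, z].
In Python, from rig import sense, capture, finish_job, search_frame, trace gives the robot as it stands.
- The arm moves only by the tool arm_command, never from a script. Its argument "steps" is one flat list of numbers, 5 for each row, row after row: the shift along the world's x, y, z in units of 50 mm (1.0 is 50 mm), then the turn about the world's z in units of 5 degrees (1.0 is 5 degrees), then the opening in per cent of the stroke, from 0 (shut) to 100 (fully open). In form: [dx, dy, dz, twist, fingers, dx, dy, dz, twist, fingers, ...]. A call has 1 to 5 rows; each row shifts and turns the commanded pose from where the row before left it; what a row does not reach is not made up. A row lasts 1/8 s, in which the tool goes at most 62.5 mm and 10.7 degrees, less where a joint would pass 70% of its speed; a pose out of reach is approached as far as the arm can. A call is refused whole if a number of a shift passes 1 or a number of a turn 1, either way. A call with a gripper value outside its range is refused whole. The fingers move at their own pace and stop on an object; "grip_force" is the grip in N (left out, the last holds). Time passes only in rows, so rows that do not move let the fingers close. It gives the time, the measured TCP pose, the force and the opening at its end, in the units of the state.
- sense(): the state, without advancing time (a new reading comes with each control period).
- capture(name): name is "scene" or "top"; returns a dict with "frame" (420x560x3 uint8, blue, green, red), "fov_y" (degrees; the focal length in pixels is half the picture's height over the tangent of half this angle, whatever the lens; pixels are square), "cx", "cy" (the principal point, pixels), "extrinsics" (4x4, takes a point from world to camera coordinates). Camera axes: x right, y down, z forward; pixel columns grow to the right and rows downward; lengths in mm; the calibration is good to about 2 mm. A picture is of the moment at which its call begins. There is no depth.
- finish_job(): hands the job in, once; it reports no verdict.
Trained networks look in a picture, given as the dict that the camera call returned (one of the last four; its "shot" number tells which), for a name from the list of things; names that differ only in an ending like _2 or _b are one class to them, and where a whole thing is asked for, a point or a joint stands for the part that bears it (a point fixed in the world has none). Each returns a list of dicts, best first, with "score" (0 to 1); they miss things now and then, are a little off and sometimes report something else, mostly with a low value. They report only what shows in the picture. A call takes as long as a camera call. They do not tell look-alikes from the thing itself.
- search_frame(picture, target): "point" ([x, y, z] in mm, in world coordinates, good to about 4 mm: the middle of the surface that is visible of it).
- trace(picture, target): "mask" (420x560 bool, what is visible of it).
The state is a dict: "time_s": time; "joints": joint angles; "dq": joint speeds; "tau": joint torques, N m; "eef_pos": TCP position; "ee_rot": TCP orientation; "force": force on the tool from outside, world axes, zero at the start; "wrist_torque": the same for the moment, N m; "grip_width": opening from 0.0 (shut) to 1.0 (fully open).
Only numpy, scipy, OpenCV 4.12 (cv2) and the standard library are available. Lean on these libraries where they do the work, as an engineer would, in place of code of your own. Each camera call takes 0.05 s, during which the arm holds its last target. There are 200 camera calls.

### The job

Slide the rack's safety tab clear, then swing its locking bar with the grille up until it stands upright and leave it up; then pull the old carton in the rack forward to the front lip. After that lift the new carton out of the delivery box, stand it on the bare slab and let go, then take it again across its narrow side and stand it in the rack behind the old one, broad face to the front like it. Keep both cartons upright and leave the jar, the plates and the pitcher where they are.

Things in the scene. Friction and masses are not known exactly. Their poses are not given: they have to be found in the camera images.
- rack: fixed steel row rack, on the left or right; origin at the lane's centre on the slab, x along the lane from front (low lip, towards the robot) to back, y to its left, z up. Base plate x -79 to 79, y -80 to 70 mm. Hinge posts 12 x 10 at y 60, x -50 and 50, up to z 104. Latch post y -68 to -52, x -16 to 64, up to z 97, with a guide block on it from x 12 to 64 up to z 105
- lane (a point): centre of the lane's floor, in the rack frame at x 0, y 0, z 6 mm, axes those of the rack. Lane inside: x -75 to 75, y -35 to 35 mm; side walls 4 thick, up to z 96 in the rack frame (level with a carton's top, so in the lane a carton can be held only across x); front lip 4 thick up to z 30, back wall 4 thick up to z 45
- tab (a joint): slide of the safety tab, m: 0 locked, grows as it slides to the rack's +x, end stop at 0.028; starts at 0 to 0.005. Stiff (3 N friction), stays where left. Its plate (40 x 18 mm, rack y -69 to -51, top at z 111) lies over the bar's strap and stops the bar lifting until the value is over 0.017
- tab_fin (a point): centre of the black upright fin on the tab, by which it is pushed: 6 (x) x 18 (y) x 24 (z) mm; at joint value 0 it lies in the rack frame at x -5, y -60, z 123 mm, its top at z 135; free on both x sides; the strap below it has its top at z 105
- bar (a joint): angle of the locking bar, rad: 0 lying closed over the lane, 1.57 upright, end stop 1.9. Hinge axis along the rack's x at bar_hinge; the free end, on the -y side, swings up and over to +y. Stiff, stays at any angle (under 3 N at the handle). A strap 14 wide (x), 5 thick, with a wire grille (x -63 to 63, y 60 to -31, 6 thick), 3 mm above the cartons when closed; upright, its tip reaches z 270
- bar_grip (a point): grip point in the black handle at the bar's free end: handle 14 wide (x), 34 long, 12 thick; the point is 15 mm from its free end and 153 from the hinge; closed, it is in the rack frame at x 0, y -93, z 102 mm; turns with the bar (closed, its axes are the rack's). The handle begins (y -74) 5 mm outward of the tab's outer edge
- bar_hinge (a point): middle of the bar's hinge axis, fixed on the rack: x 0, y +60, z 102 mm in the rack frame
- old_carton: plain pale upright carton of 32 (x, narrow) x 60 (y, broad face) x 90 (z) mm, about 0.2 kg, standing in the rear half of the rack's lane; origin at the centre of its underside, z up; its axes are nearly the rack's
- new_carton: the same kind of carton, 32 (x) x 60 (y) x 90 (z) mm, standing in the middle slot of the delivery box; origin at the centre of its underside, z up; its x is nearly the box's x
- delivery_box: fixed cardboard box 144 (x) x 170 (y) x 102 (z) mm, left or right, open on top, origin at the centre of its underside; two dividers make three slots along y, the middle one 42 wide (x -21 to +21), 160 long, floor at z 12; dividers and walls 4 to 5 thick, as high as the carton's top (z 102), so the carton can be gripped only at its two 60 mm apart ends
- pickle_jar: white ceramic jar, steel screw lid, 116 across, 137 tall, origin under its centre; leave alone
- plates: two stacked steel plates, 160 across, 18 high together, origin under the centre; leave alone
- pitcher: white plastic pitcher, 120 across the rim, 170 tall, handle at its +y, origin under its centre; leave alone
Not all that is in view belongs to the job. What is shaped like the old_carton but pink or yellow is not meant.

How it is judged:
By the outcome, as a careful person would: the job done as asked, in the order asked, and still so for the second after the job is handed in, with the robot touching nothing.
It also fails if it takes over 72 s, if anything falls off the work surface, if the arm or the gripper's body presses on something with over 40 N, if the wrist force passes 120 N, or if a joint passes its speed limit or range.

## Working session

There is one attempt and no reset: what is moved stays moved. The work goes in short steps, Python scripts to look and compute and a tool call to move; the robot and the scene stay as the last step left them, time stands still between calls to the robot, and variables do not carry over. Pictures are saved under pics/ and viewed, on a budget of 10 in all, crops included, one or two more only if the job needs it, and the job is handed in when it is done.

Besides the shell and the picture viewer there is one more tool, called in YAML: its name, and indented under it one key for each argument. arm_command: Moves the arm, as the interface text tells. Its arguments: {"type":"object","properties":{"steps":{"type":"array"},"grip_force":{"type":"number"}},"required":["steps"]}

```bash
mkdir -p pics
cat > h.py <<'E'
import numpy as np, cv2
from rig import sense, capture, finish_job, search_frame, trace
def cam(p):
    f=p["frame"].shape[0]/2/np.tan(np.radians(p["fov_y"])/2); return f,p["cx"],p["cy"],np.array(p["extrinsics"])
def proj(p,P):
    f,cx,cy,E=cam(p); P=np.atleast_2d(P).astype(float); c=P@E[:3,:3].T+E[:3,3]
    return np.c_[cx+f*c[:,0]/c[:,2],cy+f*c[:,1]/c[:,2]]
def onz(p,uv,z):
    f,cx,cy,E=cam(p); uv=np.atleast_2d(uv).astype(float)
    d=np.c_[(uv[:,0]-cx)/f,(uv[:,1]-cy)/f,np.ones(len(uv))]@E[:3,:3]; o=-E[:3,:3].T@E[:3,3]
    return o+d*((z-o[2])/d[:,2])[:,None]
E
python3 - <<'E'
from h import *
ps=[capture(n) for n in("scene","top")]
cv2.imwrite("pics/a.png",ps[0]["frame"]);cv2.imwrite("pics/b.png",ps[1]["frame"])
for p in ps:
    print(p.keys(),p["shot"],p["fov_y"],np.round(-np.array(p["extrinsics"])[:3,:3].T@np.array(p["extrinsics"])[:3,3]))
    for t in "rack tab tab_fin bar bar_grip bar_hinge lane old_carton new_carton delivery_box pickle_jar plates pitcher".split():
        try:print(t,[(np.round(r["point"]).tolist(),round(r["score"],2)) for r in search_frame(p,t)][:4])
        except Exception as e: print(t,e)
print(sense())
E
```

```text
dict_keys(['frame', 'fov_y', 'cx', 'cy', 'extrinsics', 'shot']) 1 44.384189554522976 [1184.  444. 1389.]
rack [([600.0, 218.0, 36.0], 0.86), ([740.0, 4.0, 15.0], 0.51)]
tab [([598.0, 163.0, 116.0], 0.55)]
tab_fin [([601.0, 163.0, 110.0], 0.45)]
bar [([740.0, 2.0, 14.0], 0.72), ([580.0, 227.0, 104.0], 0.64)]
bar_grip [([582.0, 231.0, 106.0], 0.64)]
bar_hinge [([601.0, 217.0, 39.0], 0.59)]
lane [([599.0, 218.0, 35.0], 0.79), ([512.0, -217.0, 101.0], 0.48)]
old_carton [([603.0, 231.0, 83.0], 0.95), ([574.0, 62.0, 93.0], 0.93), ([743.0, 191.0, 86.0], 0.62), ([414.0, 231.0, 71.0], 0.59)]
new_carton [([516.0, -211.0, 100.0], 0.61), ([648.0, -408.0, 100.0], 0.39)]
delivery_box [([538.0, -201.0, 65.0], 0.79)]
pickle_jar [([602.0, 219.0, 39.0], 0.54), ([573.0, 472.0, 106.0], 0.32)]
plates [([741.0, 4.0, 15.0], 0.85)]
pitcher [([578.0, 472.0, 105.0], 0.83)]
dict_keys(['frame', 'fov_y', 'cx', 'cy', 'extrinsics', 'shot']) 2 49.65851661612266 [ 401.   20. 1464.]
rack [([569.0, 210.0, 31.0], 0.9)]
tab [([601.0, 164.0, 107.0], 0.46)]
tab_fin [([597.0, 168.0, 113.0], 0.59)]
bar [([575.0, 227.0, 107.
[... 620 characters left out ...]

{'time_s': 1.4, 'joints': array([-1.44238211e+00,  3.12911391e-01,  1.49770544e+00, -7.80664286e-06,
        1.33098794e+00, -2.23404471e-01]), 'dq': array([ 2.60723914e-05, -8.97773847e-04,  7.81685495e-04,  2.18962472e-04,
       -6.95551574e-04,  2.46124178e-04]), 'tau': array([-3.92295476e-05, -4.12167621e+01, -2.59899491e+01, -1.97742111e-04,
        5.20707399e-04,  3.59017402e-07]), 'eef_pos': array([ 180.90336518, -492.85495937,  231.28629432]), 'ee_rot': array([-6.23336969e-06,  9.84567646e-01,  1.75004432e-01, -3.49961949e-06]), 'force': array([ 0.03092094,  1.00908815, -0.02279667]), 'wrist_torque': array([-0.00084805, -0.03027288, -0.01473429]), 'grip_width': 0.9987092505119429}
```

View pics/a.png

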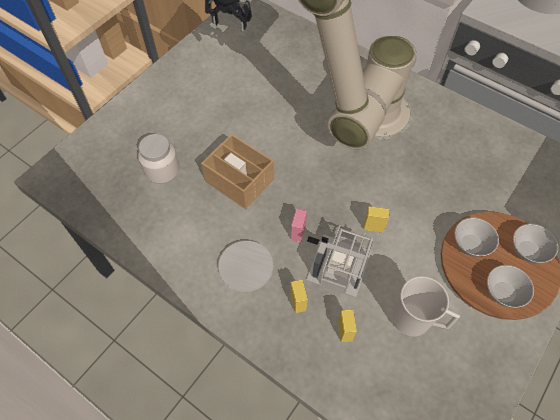

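View pics/b.png

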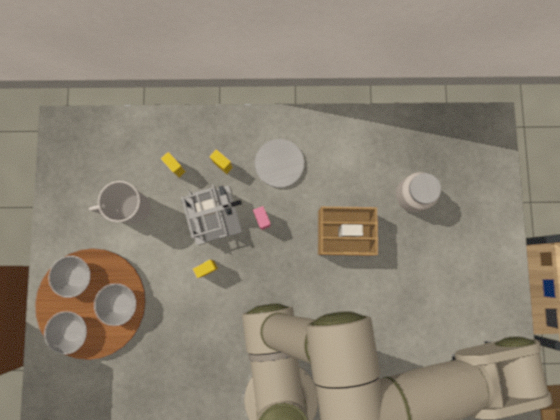

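Run:
```python
from h import *
import pickle
s=capture("scene");t=capture("top")
pickle.dump((s,t),open("p0.pkl","wb"))
a=cv2.resize(s["frame"][215:305,290:390],None,fx=6,fy=6,interpolation=cv2.INTER_CUBIC)
b=cv2.resize(t["frame"][170:260,170:280],None,fx=6,fy=6,interpolation=cv2.INTER_CUBIC)
cv2.imwrite("pics/c.png",cv2.resize(b,(660,540)))
cv2.imwrite("pics/d.png",a)
m=[r for r in trace(t,"delivery_box")][0]["mask"]; c=cv2.findContours(m.astype(np.uint8),0,1)[0]; c=max(c,key=cv2.contourArea)
q=cv2.boxPoints(cv2.minAreaRect(c)); print("box top corners",onz(t,q,102).round())
m=trace(t,"new_carton")[0]["mask"]; c=max(cv2.findContours(m.astype(np.uint8),0,1)[0],key=cv2.contourArea)
q=cv2.boxPoints(cv2.minAreaRect(c)); print("nc",onz(t,q,102).round(1),onz(t,q,102).mean(0))
for p in(s,t):
    for n in("bar","tab_fin","rack"):
        for r in trace(p,n)[:2]:
            m=r["mask"];ys,xs=np.nonzero(m);print(n,r["score"],m.sum(),xs.min(),xs.max(),ys.min(),ys.max())
```

```text
box top corners [[ 586. -113.  102.]
 [ 584. -292.  102.]
 [ 436. -286.  102.]
 [ 438. -110.  102.]]
nc [[ 526.7 -173.   102. ]
 [ 531.4 -244.   102. ]
 [ 494.5 -245.5  102. ]
 [ 489.8 -174.7  102. ]] [ 510.59024991 -209.28065868  102.        ]
bar 0.43 1631 137 178 133 183
rack 0.93 2594 307 372 225 297
bar 0.69 535 181 240 191 236
tab_fin 0.55 2470 181 241 185 244
rack 0.84 2390 181 241 185 243
rack 0.27 1341 396 440 173 211
```

View pics/c.png

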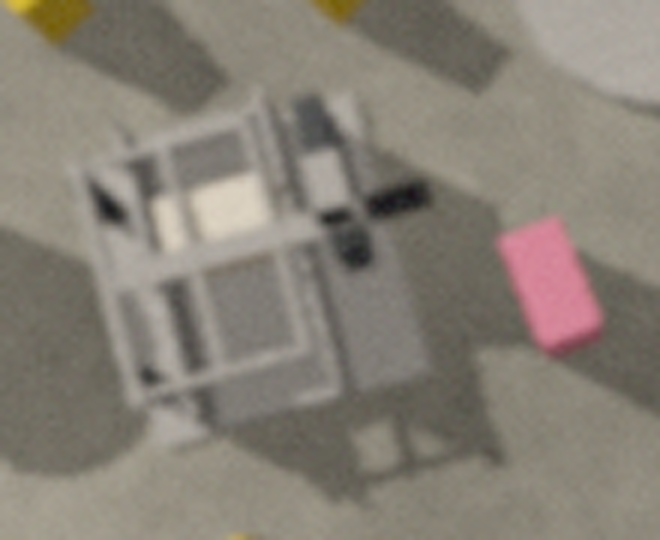

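View pics/d.png

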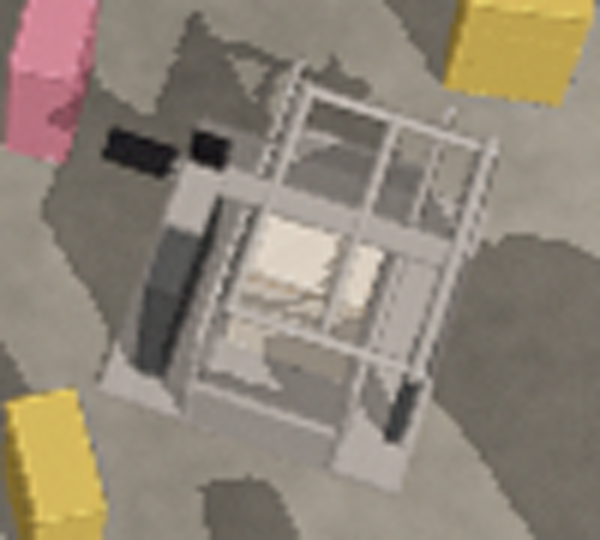

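```bash
cat > fit.py <<'E'
from h import *
import pickle
from scipy.optimize import least_squares
s,t=pickle.load(open("p0.pkl","rb"))
T=[((430,370),(-79,-80,4)),((160,440),(-79,70,4)),((355,95),(79,-80,4)),((430,193),(0,-108,102)),((135,395),(-63,60,103)),((305,348),(-63,-31,103)),((78,168),(63,60,103)),((262,103),(63,-31,103))]
S=[((105,385),(79,-80,4)),((400,490),(79,70,4)),((105,145),(0,-108,102)),((308,90),(-63,-31,103)),((492,150),(-63,60,103)),((425,375),(63,60,103))]
def R(q,P):
    P=np.atleast_2d(P).astype(float);c,sn=np.cos(q[2]),np.sin(q[2])
    return np.c_[q[0]+c*P[:,0]-sn*P[:,1],q[1]+sn*P[:,0]+c*P[:,1],P[:,2]]
def res(q):
    o=[]
    for p,L,of in((t,T,(170,170)),(s,S,(290,215))):
        uv=np.array([l[0] for l in L])/6+of-0.4; o.append(proj(p,R(q,[l[1] for l in L]))-uv)
    return np.vstack(o)
if __name__=="__main__":
    r=least_squares(lambda q:res(q).ravel(),[570,215,0.2],loss="soft_l1");q=r.x;print(q);print(res(q).round(1).tolist())
    for n,P in(("fin",(-5,-60,123)),("fintop",(-5,-60,135)),("fin5",(0,-60,123)),("handle",(0,-93,102)),("oldc?",(20,0,96)),("guide",(38,-60,105)),("plate@0",(0,-60,111))):
        W=R(q,P);print(n,W.round(1),((proj(t,W)-(170,170))*6).round(),((proj(s,W)-(290,215))*6).round())
    W=R(q,[(x,0,96) for x in(-50,50)])
    for nm,p,of,crop in(("t",t,(170,170),None),("s",s,(290,215),None)):pass
    # old carton & new carton top from white pixels
    for nm,p,z in(("t",t,96),("s",s,96)):
        f=p["frame"].astype(int);b,g,rr=f[...,0],f[...,1],f[...,2]
        m=(rr>205)&(b>175)&(rr-b<60)
        uv=np.argwhere(m)[:,::-1]; w=onz(p,uv,z); c,sn=np.cos(q[2]),np.sin(q[2])
        d=w[:,:2]-q[:2]; l=np.c_[c*d[:,0]+sn*d[:,1],-sn*d[:,0]+c*d[:,1]]
        k=(abs(l[:,0])<90)&(abs(l[:,1])<45); print(nm,k.sum(),np.percentile(l[k],[3,50,97],axis=0).round(1) if k.any() else 0)
        k=(abs(w[:,0]-511)<60)&(abs(w[:,1]+210)<60); w=onz(p,uv[k],102)
        if k.any(): print("new",k.sum(),w[:,:2].min(0),w[:,:2].max(0)), print(cv2.minAreaRect(w[:,:2].astype(np.float32)))
E
python3 fit.py
```

```text
[5.73117588e+02 2.21342173e+02 2.65270628e-01]
[[-0.1, 0.5], [-0.2, 1.6], [-0.3, -0.1], [-0.3, -0.0], [0.2, 1.3], [1.3, 0.9], [-0.6, -0.8], [-2.2, 2.0], [-1.4, 1.4], [-0.8, 1.6], [0.3, 0.1], [-0.4, -0.6], [-0.1, -0.3], [-2.0, 1.1]]
fin [[584.  162.1 123. ]] [[332. 220.]] [[209. 147.]]
fintop [[584.  162.1 135. ]] [[330. 217.]] [[211. 135.]]
fin5 [[588.8 163.4 123. ]] [[329. 210.]] [[205. 156.]]
handle [[597.5 131.6 102. ]] [[397. 198.]] [[135. 153.]]
oldc? [[592.4 226.6  96. ]] [[211. 212.]] [[311. 261.]]
guide [[625.5 173.4 105. ]] [[314. 143.]] [[176. 243.]]
plate@0 [[588.8 163.4 111. ]] [[332. 213.]] [[203. 168.]]
t 85 [[ 10.7 -22.3]
 [ 21.6  -6.4]
 [ 31.9  23.9]]
new 167 [ 499.68994623 -244.51648512] [ 526.99887785 -189.57512378]
((513.5185546875, -217.04588317871094), (54.72193908691406, 27.15880584716797), 89.39665985107422)
s 143 [[  4.7 -23.8]
 [ 17.8  -4. ]
 [ 31.9  26.2]]
new 149 [ 497.29493164 -244.26856549] [ 527.519484   -187.89016607]
((512.3676147460938, -216.20913696289062), (56.015541076660156, 28.676376342773438), 88.16321563720703)
```

arm_command:
  steps: [0.5,0.82,0,1,100,0.5,0.82,0,1,100,0.5,0.82,0,1,100,0.5,0.82,0,1,100,0.5,0.82,0,1,100]
  grip_force: 30

```text
time_s: 2.52
eef_pos: [306.5, -286.5, 231.4]
ee_rot: [0.0, 0.923, 0.385, 0.0]
force: [0.1, -1.2, 0.3]
grip_width: 1.005
```

arm_command:
  steps: [0.5,0.82,0,1,100,0.5,0.82,0,1,100,0.5,0.82,0,1,100,0.5,0.82,0,1,100,0.5,0.82,0,1,100]

```text
time_s: 3.15
eef_pos: [431.6, -81.4, 231.5]
ee_rot: [0.0, 0.818, 0.576, 0.0]
force: [0.0, -0.8, -0.7]
grip_width: 1.0
```

arm_command:
  steps: [0.5,0.82,0,1,100,0.5,0.82,0,1,100,0.5,0.82,0,1,100,0.5,0.82,0,1,100,0.5,0.82,0,1,100]

```text
time_s: 3.78
eef_pos: [556.6, 123.7, 231.3]
ee_rot: [0.0, 0.673, 0.739, 0.0]
force: [-0.5, -0.8, -0.1]
grip_width: 0.995
```

arm_command:
  steps: [0.4,0.6,0,1,100,0.1,0.2,0,1,100,0,0,0,0,100]

```text
time_s: 4.15
eef_pos: [580.9, 162.7, 230.9]
ee_rot: [-0.0, 0.608, 0.794, -0.0]
force: [-0.0, -0.1, 0.2]
grip_width: 1.003
```

arm_command:
  steps: [0.06,-0.01,-1,0,45,0,0,-1,0,45,0,0,-0.31,0,45,0,0,0,0,45]

```text
time_s: 4.65
eef_pos: [584.0, 161.3, 116.3]
ee_rot: [-0.0, 0.608, 0.794, -0.0]
force: [0.6, -0.5, 1.1]
grip_width: 0.447
```

Run:
```python
from h import *
s=capture("scene");t=capture("top")
a=cv2.resize(s["frame"][205:305,280:390],(550,500),interpolation=cv2.INTER_CUBIC)
cv2.imwrite("pics/e.png",a); print(sense()["eef_pos"],sense()["force"])
```

```text
[584.89885339 161.56512104 117.97806423] [0.7861684  0.1345751  0.63829736]
```

View pics/e.png

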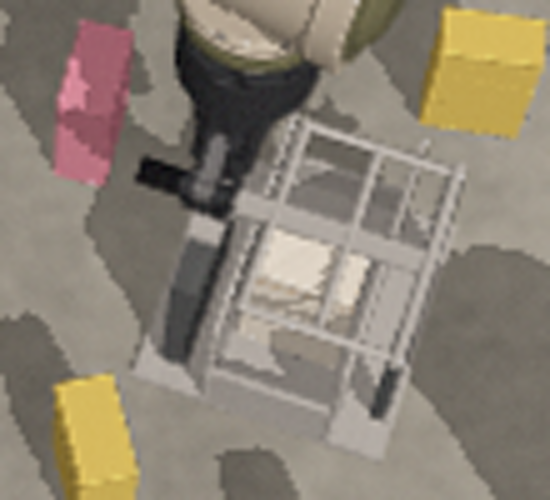

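The picture shows the gripper astride the fin, just inside the black handle (about 170,175). I'll close on the fin.

arm_command:
  steps: [0,0,-0.03,0,0,0,0,0,0,0,0,0,0,0,0,0,0,0,0,0]

```text
time_s: 5.25
eef_pos: [584.4, 161.7, 115.3]
ee_rot: [0.001, 0.608, 0.794, 0.001]
force: [0.1, -0.7, 6.7]
grip_width: 0.059
```

arm_command:
  steps: [0.15,0.04,0.02,0,0,0.16,0.045,0,0,0,0.16,0.04,0,0,0,0,0,0,0,0]

```text
time_s: 5.75
eef_pos: [608.5, 168.4, 115.4]
ee_rot: [0.001, 0.608, 0.794, 0.001]
force: [2.6, 2.5, 2.2]
grip_width: 0.061
```

arm_command:
  steps: [0,0,0,0,60,0,0,0,0,60,0,0,0.6,0,60,-0.1,-0.37,0.4,0,60,-0.12,-0.37,0,0,60]

```text
time_s: 6.38
eef_pos: [596.6, 130.2, 166.4]
ee_rot: [0.001, 0.608, 0.794, 0.001]
force: [0.7, -0.6, -0.4]
grip_width: 0.601
```

arm_command:
  steps: [0,0,-0.8,0,60,0,0,-0.8,0,60,0,0,0,0,60]

```text
time_s: 6.75
eef_pos: [594.1, 130.2, 81.9]
ee_rot: [-0.003, 0.608, 0.794, -0.002]
force: [0.2, 0.5, 0.3]
grip_width: 0.599
```

Run:
```python
from h import *
s=capture("scene");t=capture("top")
a=cv2.resize(s["frame"][205:305,280:390],(550,500),interpolation=cv2.INTER_CUBIC)
b=cv2.resize(t["frame"][170:260,180:225],(250,500),interpolation=cv2.INTER_CUBIC)
cv2.imwrite("pics/f.png",a); print(sense()["eef_pos"],sense()["force"])
```

```text
[596.62335534 130.58731177  86.01381155] [ 0.27418831 -0.38116363  0.42263532]
```

View pics/f.png

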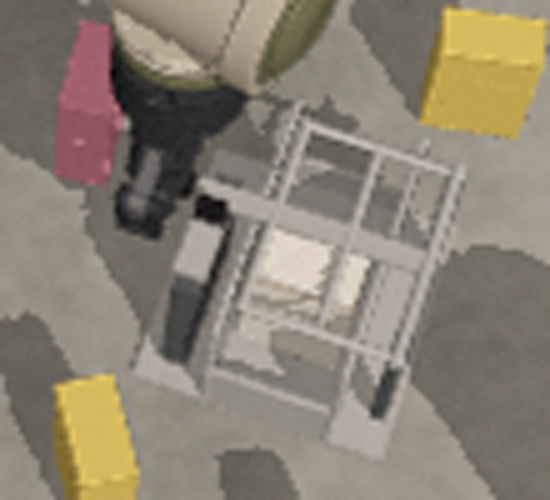

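The fin now sits at about (210,207), off the strap, and the gripper is around the handle. I'll close and swing it up.

arm_command:
  steps: [0,0,0,0,0,0,0,0,0,0,0,0,0,0,0,0,0,0,0,0]
  grip_force: 30

```text
time_s: 7.35
eef_pos: [597.2, 131.0, 86.4]
ee_rot: [0.001, 0.608, 0.794, 0.001]
force: [2.7, 0.3, 6.1]
grip_width: 0.156
```

arm_command:
  steps: [-0.012,0.045,0.533,0,0,-0.036,0.134,0.517,0,0,-0.059,0.218,0.485,0,0]

```text
time_s: 7.72
eef_pos: [591.3, 151.1, 162.3]
ee_rot: [0.0, 0.608, 0.794, 0.0]
force: [6.9, 6.9, -6.6]
grip_width: 0.156
```

arm_command:
  steps: [-0.08,0.296,0.438,0,0,-0.099,0.365,0.378,0,0,-0.115,0.423,0.307,0,0]

```text
time_s: 8.1
eef_pos: [576.3, 205.2, 218.0]
ee_rot: [0.0, 0.608, 0.794, -0.0]
force: [7.1, 2.8, -9.7]
grip_width: 0.157
```

arm_command:
  steps: [-0.127,0.468,0.226,0,0,-0.135,0.499,0.138,0,0,-0.14,0.514,0.047,0,0,-0.028,0.1,0,0,0,0,0,0,0,0]

```text
time_s: 8.72
eef_pos: [554.7, 283.8, 238.5]
ee_rot: [-0.0, 0.608, 0.794, -0.0]
force: [1.2, -0.1, -1.9]
grip_width: 0.159
```

Run:
```python
from h import *
import fit
q=[573.12,221.34,.26527]
p=sense()["eef_pos"];print(p,sense()["force"])
d=p[:2]-q[:2];c,s=np.cos(q[2]),np.sin(q[2]);y=-s*d[0]+c*d[1];x=c*d[0]+s*d[1]
print(x,y,np.arctan2(p[2]+19-102,60-y),np.hypot(p[2]+19-102,60-y))
```

```text
[554.73271416 283.81137523 238.49197618] [ 1.18270266 -0.12854677 -1.91190228]
-1.3660207137467566 65.10682752896128 1.6036275548560222 155.57581542471164
```

arm_command:
  steps: [0,0,0,0,60,0,0,0,0,60,0,0,0.5,0,100,0,0,0.7,0,100,0.2,-0.77,0,0,100]

```text
time_s: 9.35
eef_pos: [565.1, 246.6, 301.8]
ee_rot: [0.001, 0.606, 0.795, 0.002]
force: [0.8, -1.0, -1.1]
grip_width: 1.002
```

arm_command:
  steps: [0.2,-0.77,0,0,100,0.2,-0.77,0,0,100,0.22,-0.77,0,0,100,0,-0.5,0,0,100,0,0,0,0,100]

```text
time_s: 9.98
eef_pos: [595.9, 103.5, 298.9]
ee_rot: [-0.0, 0.609, 0.793, 0.0]
force: [-0.2, -0.5, -0.1]
grip_width: 0.999
```

Run:
```python
from h import *
import pickle
s=capture("scene");t=capture("top");pickle.dump((s,t),open("p1.pkl","wb"))
a=cv2.resize(s["frame"][205:305,290:390],(400,400),interpolation=cv2.INTER_CUBIC)
b=cv2.resize(t["frame"][170:260,170:260],(400,400),interpolation=cv2.INTER_CUBIC)
cv2.imwrite("pics/g.png",np.hstack([a,b])); print(sense()["eef_pos"])
q=[573.12,221.34,.26527]
for nm,p in(("t",t),("s",s)):
    for r in trace(p,"old_carton")[:4]: 
        ys,xs=np.nonzero(r["mask"]);print(nm,round(r["score"],2),r["mask"].sum(),xs.mean(),ys.mean())
    print([(x["point"],x["score"]) for x in search_frame(p,"bar_grip")][:2])
    f=p["frame"].astype(int);b,g,rr=f[...,0],f[...,1],f[...,2]
    m=(rr>200)&(b>165)&(rr-b<60)
    uv=np.argwhere(m)[:,::-1]; w=onz(p,uv,96); c,sn=np.cos(q[2]),np.sin(q[2])
    d=w[:,:2]-q[:2]; l=np.c_[c*d[:,0]+sn*d[:,1],-sn*d[:,0]+c*d[:,1]]
    k=(abs(l[:,0])<70)&(abs(l[:,1])<40); print(nm,k.sum(),np.percentile(l[k],[0,3,50,97,100],axis=0).round(1).tolist(),cv2.minAreaRect(l[k].astype(np.float32)))
```

```text
[595.7602281  105.38741144 298.92353221]
t 0.54 141 263.6808510638298 220.27659574468086
t 0.5 275 172.43636363636364 164.29454545454544
[([555.5, 275.0, 152.0], 0.53), ([604.5, 491.0, 94.8], 0.43)]
t 20 [[4.6, -29.4], [5.1, -29.3], [13.9, -26.0], [27.5, -21.5], [29.2, -21.0]] ((16.526405334472656, -27.097440719604492), (6.077775001525879, 24.637414932250977), 75.24103546142578)
s 0.97 480 346.98125 325.5375
s 0.92 505 376.3089108910891 218.03564356435643
s 0.79 485 340.2494845360825 263.5010309278351
s 0.78 405 298.5407407407407 225.50864197530865
[([567.7, 280.8, 195.2], 0.72)]
s 183 [[1.8, -30.6], [2.8, -28.9], [19.5, -7.3], [33.0, 21.0], [54.4, 27.0]] ((27.55492401123047, -1.2668647766113281), (52.27977752685547, 57.270137786865234), 1.7274510860443115)
```

View pics/g.png

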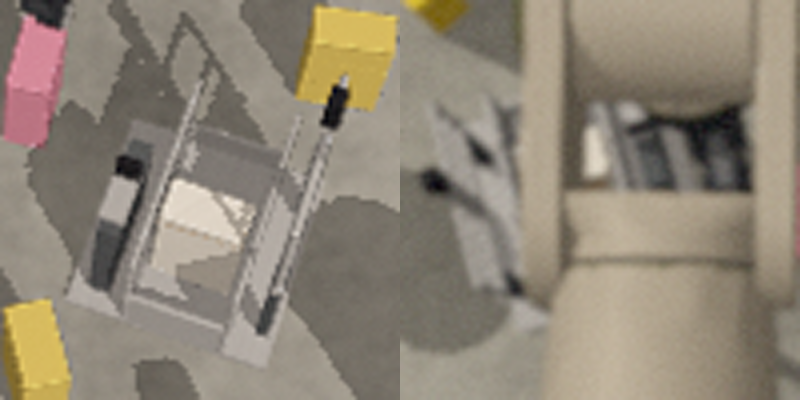

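The bar stands upright (black handle at about (337,105) in the left half), and the old carton's pale top is clear at about (208,212). I'll go for the old carton.

arm_command:
  steps: [-0.04,0.8,0,0,75,-0.04,0.8,0,0,75,-0.01,0.82,0,0,75,0,0,-0.9,0,75,0,0,-0.9,0,75]
  grip_force: 25

```text
time_s: 10.9
eef_pos: [591.0, 227.2, 207.6]
ee_rot: [0.0, 0.607, 0.795, 0.0]
force: [1.1, 0.1, -0.9]
grip_width: 0.746
```

arm_command:
  steps: [0,0,-0.9,0,75,0,0,-0.9,0,75,0,0,-0.9,0,75,0,0,-0.16,0,75,0,0,0,0,75]

```text
time_s: 11.52
eef_pos: [591.8, 226.4, 66.9]
ee_rot: [0.0, 0.607, 0.794, 0.0]
force: [1.0, 0.4, 0.9]
grip_width: 0.751
```

Close, then pull 70 mm, then the rest while watching the force.

arm_command:
  steps: [0,0,0,0,0,0,0,0,0,0,0,0,0,0,0,0,0,0,0,0]

```text
time_s: 12.02
eef_pos: [591.8, 226.1, 67.4]
ee_rot: [0.001, 0.608, 0.794, 0.001]
force: [-2.6, -0.3, 6.9]
grip_width: 0.367
```

arm_command:
  steps: [-0.34,-0.092,0,0,0,-0.34,-0.092,0,0,0,-0.34,-0.092,0,0,0,-0.34,-0.092,0,0,0,0,0,0,0,0]

```text
time_s: 12.65
eef_pos: [523.0, 207.4, 67.3]
ee_rot: [0.0, 0.608, 0.794, -0.0]
force: [-5.9, -2.9, 12.6]
grip_width: 0.372
```

arm_command:
  steps: [-0.077,-0.021,0,0,0,0,0,0,0,0]

```text
time_s: 12.9
eef_pos: [521.0, 206.8, 67.2]
ee_rot: [0.001, 0.608, 0.794, 0.002]
force: [1.7, 1.0, 7.9]
grip_width: 0.372
```

arm_command:
  steps: [-0.04,-0.01,0,0,0,0,0,0,0,0]

```text
time_s: 13.15
eef_pos: [519.2, 206.4, 67.3]
ee_rot: [0.002, 0.608, 0.794, 0.002]
force: [2.7, 0.9, 7.6]
grip_width: 0.367
```

arm_command:
  steps: [-0.03,-0.008,0,0,0,0,0,0,0,0]

```text
time_s: 13.4
eef_pos: [517.8, 206.0, 67.3]
ee_rot: [0.002, 0.608, 0.794, 0.002]
force: [2.4, 1.9, 6.6]
grip_width: 0.37
```

arm_command:
  steps: [-0.06,-0.016,0,0,0,0,0,0,0,0]

```text
time_s: 13.65
eef_pos: [515.3, 205.4, 67.3]
ee_rot: [0.002, 0.608, 0.794, 0.002]
force: [5.3, 2.0, 5.5]
grip_width: 0.37
```

arm_command:
  steps: [0,0,0,0,55,0,0,0,0,55,0,0,0.6,0,55,0,0,1,0,90,0,0,1,0,90]

```text
time_s: 14.28
eef_pos: [512.5, 204.7, 196.8]
ee_rot: [-0.001, 0.608, 0.794, -0.001]
force: [0.1, 0.6, 0.4]
grip_width: 0.899
```

arm_command:
  steps: [0,-0.56,0.5,1,92,0,-0.56,0,1,92,0,-0.56,0,1,92,0,-0.56,0,1,92,0,-0.56,0,1,92]

```text
time_s: 14.9
eef_pos: [512.6, 64.0, 220.4]
ee_rot: [-0.001, 0.42, 0.907, -0.0]
force: [-0.4, -0.1, 0.1]
grip_width: 0.92
```

arm_command:
  steps: [0,-0.56,0,1,92,0,-0.56,0,1,92,0,-0.56,0,1,92,0,-0.56,0,1,92,0,-0.56,0,1,92]

```text
time_s: 15.52
eef_pos: [512.6, -76.0, 220.4]
ee_rot: [-0.001, 0.214, 0.977, 0.0]
force: [0.1, 0.7, -0.7]
grip_width: 0.92
```

Run:
```python
from h import *
import pickle
s=capture("scene");t=capture("top");pickle.dump((s,t),open("p2.pkl","wb"))
a=cv2.resize(s["frame"][205:305,290:390],(400,400),interpolation=cv2.INTER_CUBIC)
b=cv2.resize(t["frame"][170:260,170:260],(400,400),interpolation=cv2.INTER_CUBIC)
cv2.imwrite("pics/i.png",np.hstack([a,b])); print(sense()["eef_pos"])
q=[573.12,221.34,.26527]
for nm,p in(("t",t),("s",s)):
    f=p["frame"].astype(int);b,g,rr=f[...,0],f[...,1],f[...,2]
    m=(rr>200)&(b>165)&(rr-b<60)
    uv=np.argwhere(m)[:,::-1]; w=onz(p,uv,96); c,sn=np.cos(q[2]),np.sin(q[2])
    d=w[:,:2]-q[:2]; l=np.c_[c*d[:,0]+sn*d[:,1],-sn*d[:,0]+c*d[:,1]]
    k=(abs(l[:,0])<85)&(abs(l[:,1])<40); print(nm,k.sum(),np.percentile(l[k],[0,3,50,97,100],axis=0).round(1).tolist())
```

```text
[512.6880847  -77.05569722 220.28471495]
t 72 [[-73.1, -29.5], [-72.2, -28.7], [-59.6, -12.5], [-45.9, 17.3], [-44.2, 18.6]]
s 102 [[-75.6, -30.5], [-75.5, -29.5], [-60.7, -11.4], [-44.9, 19.1], [-14.7, 27.0]]
```

View pics/i.png

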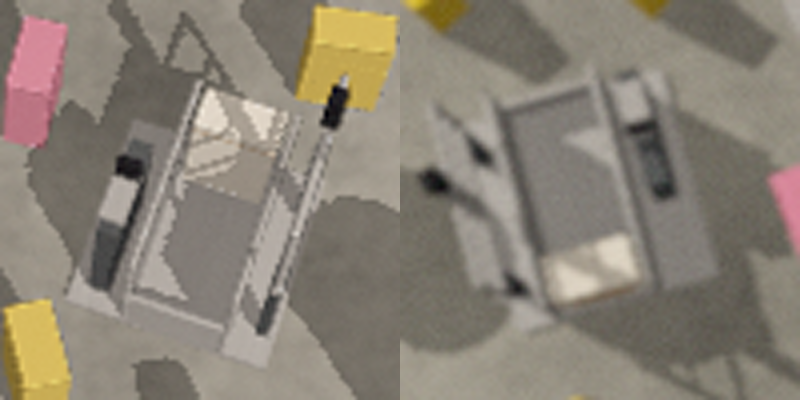

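The old carton stands at the front lip (right half, about (590,270)). The bar is still up. Next is the new carton in the box.

arm_command:
  steps: [0,-0.56,0,1,92,0,-0.56,0,1,92,0,-0.56,0,1,92,0,-0.56,0,1,92,0,-0.56,0,0.8,92]

```text
time_s: 16.25
eef_pos: [513.0, -215.1, 220.5]
ee_rot: [-0.0, 0.007, 1.0, 0.0]
force: [-0.8, 0.7, -0.7]
grip_width: 0.914
```

arm_command:
  steps: [0,0,-0.8,0,92,0,0,-0.8,0,92,0,0,0,0,92]

```text
time_s: 16.62
eef_pos: [511.9, -213.7, 138.5]
ee_rot: [-0.003, 0.008, 1.0, 0.002]
force: [0.4, 0.1, 0.9]
grip_width: 0.921
```

Run:
```python
from h import *
s=capture("scene")
a=cv2.resize(s["frame"][120:220,180:300],(600,500),interpolation=cv2.INTER_CUBIC)
cv2.imwrite("pics/j.png",a); z=sense();print(z["eef_pos"],z["ee_rot"])
P=np.array(z["eef_pos"])
```

```text
[ 512.93563726 -214.43614639  140.72093372] [-7.49531639e-04  7.52666280e-03  9.99971227e-01  5.76088310e-04]
```

View pics/j.png

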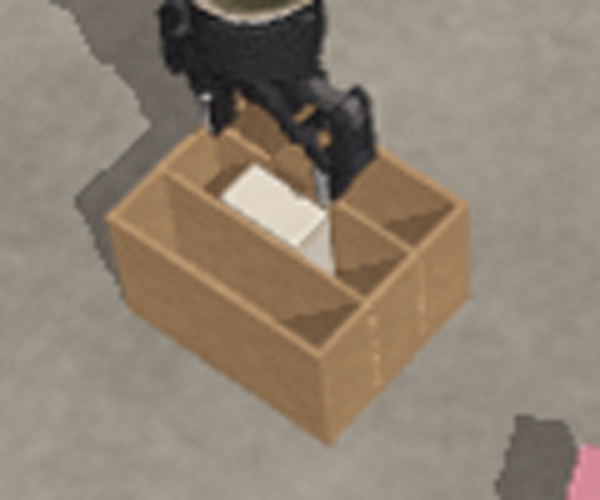

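arm_command:
  steps: [0,-0.04,-0.7,0,92,0,0,-0.2,0,92,0,0,0,0,92]

```text
time_s: 17.05
eef_pos: [513.4, -217.2, 96.8]
ee_rot: [0.0, 0.007, 1.0, -0.0]
force: [0.6, 0.2, 0.0]
grip_width: 0.919
```

arm_command:
  steps: [0,0,-0.35,0,92,0,0,-0.3,0,92,0,0,0,0,92]

```text
time_s: 17.42
eef_pos: [512.8, -217.0, 63.0]
ee_rot: [-0.0, 0.007, 1.0, 0.0]
force: [-0.5, -0.7, -0.6]
grip_width: 0.921
```

arm_command:
  steps: [0,0,0,0,30,0,0,0,0,30,0,0,0,0,30]
  grip_force: 30

```text
time_s: 17.8
eef_pos: [513.6, -217.6, 64.2]
ee_rot: [0.001, 0.007, 1.0, -0.001]
force: [0.1, -1.6, 6.1]
grip_width: 0.695
```

arm_command:
  steps: [0,0,0.3,0,30,0,0,0.7,0,30,0,0,0.7,0,30,0,0,0.6,0,30,0,0,0,0,30]

```text
time_s: 18.42
eef_pos: [513.6, -217.5, 180.5]
ee_rot: [0.002, 0.007, 1.0, -0.001]
force: [-0.7, 0.9, -1.8]
grip_width: 0.7
```

arm_command:
  steps: [-0.33,0.7,0,0.8,30,-0.33,0.75,0,0.8,30,-0.33,0.75,0,0.8,30,-0.33,0.75,0,0.8,30,-0.33,0.8,0,0,30]

```text
time_s: 19.05
eef_pos: [429.1, -28.3, 177.1]
ee_rot: [-0.001, -0.132, 0.991, 0.001]
force: [-0.3, 0.7, -2.5]
grip_width: 0.697
```

arm_command:
  steps: [0,0,-0.7,0,30,0,0,-0.7,0,30,0,0,-0.6,0,30,0,0,-0.3,0,30,0,0,0,0,30]

```text
time_s: 19.68
eef_pos: [429.2, -29.2, 61.8]
ee_rot: [-0.002, -0.132, 0.991, 0.001]
force: [-0.5, -0.8, -1.7]
grip_width: 0.696
```

Run:
```python
from h import *
s=capture("scene");z=sense();print(z["eef_pos"],z["ee_rot"],z["force"],z["grip_width"])
u=proj(s,[z["eef_pos"]])[0].astype(int);print(u)
a=cv2.resize(s["frame"][u[1]-60:u[1]+60,u[0]-70:u[0]+70],(700,600),interpolation=cv2.INTER_CUBIC)
cv2.imwrite("pics/k.png",a)
```

```text
[429.87584381 -29.45113816  62.71700874] [-9.00380689e-04 -1.31865734e-01  9.91267076e-01  4.49103204e-04] [-0.37253732 -0.12753211 -2.03828418] 0.6976905973727626
[299 179]
```

View pics/k.png

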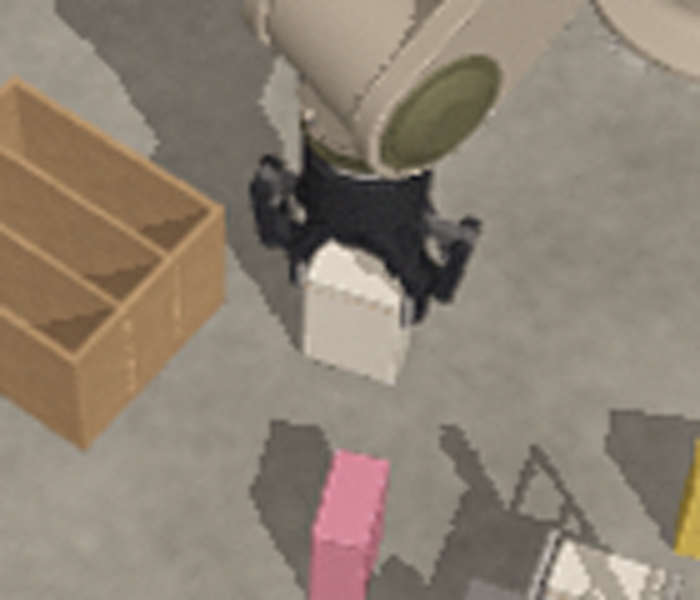

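The carton is held upright over bare slab. I'll lower the last 10 mm or so.

arm_command:
  steps: [0,0,-0.1,0,30,0,0,-0.07,0,30,0,0,-0.03,0,30,0,0,0,0,30]

```text
time_s: 20.23
eef_pos: [430.5, -29.7, 53.3]
ee_rot: [0.0, -0.132, 0.991, -0.0]
force: [-0.8, -0.6, -2.0]
grip_width: 0.698
```

arm_command:
  steps: [0,0,-0.03,0,30,0,0,-0.02,0,30,0,0,0,0,30]

```text
time_s: 20.6
eef_pos: [430.8, -29.7, 52.1]
ee_rot: [0.0, -0.132, 0.991, -0.0]
force: [-6.6, 1.8, 19.5]
grip_width: 0.697
```

arm_command:
  steps: [0,0,0.02,0,80,0,0,0,0,95,0,0,0,0,95,0,0,0.6,0,95,0,0,1,0,95]

```text
time_s: 21.22
eef_pos: [429.7, -29.4, 131.7]
ee_rot: [-0.002, -0.132, 0.991, 0.001]
force: [1.8, 0.5, 1.1]
grip_width: 0.954
```

arm_command:
  steps: [0,0,0.4,-1,90,0,0,0,-1,90,0,0,0,-1,80,0,0,0,-1,80,0,0,0,-1,80]

```text
time_s: 21.85
eef_pos: [430.4, -29.6, 151.6]
ee_rot: [-0.0, 0.087, 0.996, 0.0]
force: [-0.7, 0.0, -0.8]
grip_width: 0.8
```

arm_command:
  steps: [0,0,0,-1,80,0,0,0,-1,80,0,0,0,-1,80,0,0,0,-1,80,0,0,0,-1,80]

```text
time_s: 22.48
eef_pos: [430.4, -29.6, 151.6]
ee_rot: [-0.0, 0.301, 0.954, 0.0]
force: [0.1, 0.0, 0.3]
grip_width: 0.802
```

arm_command:
  steps: [0,0,0,-1,80,0,0,0,-1,80,0,0,0,-1,80,0,0,0,-1,80,0,0,0,-1,80]

```text
time_s: 23.1
eef_pos: [430.4, -29.6, 151.6]
ee_rot: [-0.0, 0.5, 0.866, -0.0]
force: [0.2, 0.0, -0.5]
grip_width: 0.798
```

arm_command:
  steps: [0,0,0,-1,80,0,0,0,-1,80,0,0,0,-1,80,0,0,0,0,80]

```text
time_s: 23.6
eef_pos: [430.4, -29.6, 151.6]
ee_rot: [-0.0, 0.607, 0.794, -0.0]
force: [0.3, 0.2, 0.2]
grip_width: 0.801
```

Run:
```python
from h import *
s=capture("scene");z=sense();print(z["eef_pos"],z["ee_rot"],z["force"],z["grip_width"])
a=cv2.resize(s["frame"][119:239,229:369],(700,600),interpolation=cv2.INTER_CUBIC)
cv2.imwrite("pics/l.png",a)
```

```text
[430.45920253 -29.63334902 151.63359617] [-1.14185895e-04  6.06971446e-01  7.94723631e-01 -2.88653554e-05] [ 0.08036824  0.90440034 -0.93425542] 0.801088576551908
```

View pics/l.png

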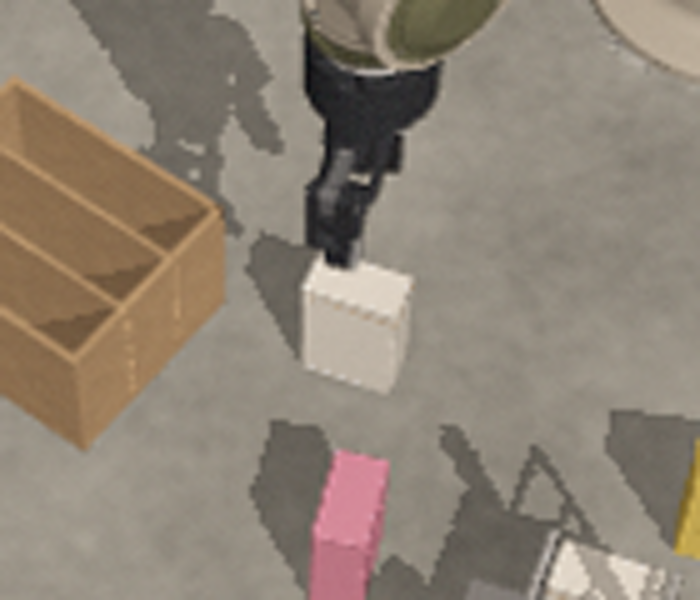

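The carton stands free and upright at about (357,325). I'll descend to regrip across the narrow side.

arm_command:
  steps: [0,0,-0.9,0,80,0,0,-0.9,0,80,0,0,0,0,80,0,0,0,0,0,0,0,0,0,0]
  grip_force: 30

```text
time_s: 24.28
eef_pos: [431.4, -30.0, 63.3]
ee_rot: [0.001, 0.607, 0.794, 0.0]
force: [-2.2, -1.0, 2.5]
grip_width: 0.382
```

arm_command:
  steps: [0,0,0,0,0,0,0,0,0,0,0,0,0,0,0]

```text
time_s: 24.65
eef_pos: [431.4, -30.0, 63.4]
ee_rot: [0.001, 0.608, 0.794, 0.0]
force: [-2.1, -0.0, 6.3]
grip_width: 0.37
```

Run:
```python
from h import *
from fit import R
import pickle
s,t=pickle.load(open("p2.pkl","rb"))
q=[573.12,221.34,.26527]
Y=np.arange(-50,51,2.)
for n,p in(("t",t),("s",s)):
    g=cv2.cvtColor(p["frame"],cv2.COLOR_BGR2GRAY).astype(np.float32)
    for xs in((-40,-20),(0,20),(30,60)):
        a=[]
        for x in np.arange(*xs,2.):
            uv=proj(p,R(q,np.c_[np.full(len(Y),x),Y,np.full(len(Y),96)])).astype(np.float32)
            a.append(cv2.remap(g,uv[:,0:1],uv[:,1:2],1).ravel())
        print(n,xs,list(zip(Y.astype(int).tolist(),np.mean(a,0).astype(int).tolist()))[:12],"...",list(zip(Y.astype(int).tolist(),np.mean(a,0).astype(int).tolist()))[-12:])
```

```text
t (-40, -20) [(-50, 121), (-48, 114), (-46, 105), (-44, 102), (-42, 111), (-40, 127), (-38, 141), (-36, 145), (-34, 139), (-32, 131), (-30, 126), (-28, 125)] ... [(28, 86), (30, 89), (32, 102), (34, 121), (36, 141), (38, 155), (40, 162), (42, 161), (44, 153), (46, 140), (48, 131), (50, 124)]
t (0, 20) [(-50, 114), (-48, 112), (-46, 106), (-44, 104), (-42, 112), (-40, 132), (-38, 150), (-36, 160), (-34, 159), (-32, 153), (-30, 147), (-28, 143)] ... [(28, 87), (30, 93), (32, 110), (34, 132), (36, 151), (38, 163), (40, 168), (42, 169), (44, 171), (46, 172), (48, 172), (50, 170)]
t (30, 60) [(-50, 142), (-48, 129), (-46, 114), (-44, 105), (-42, 112), (-40, 129), (-38, 144), (-36, 150), (-34, 145), (-32, 136), (-30, 130), (-28, 129)] ... [(28, 87), (30, 91), (32, 106), (34, 127), (36, 146), (38, 157), (40, 157), (42, 150), (44, 138), (46, 123), (48, 108), (50, 97)]
s (-40, -20) [(-50, 114), (-48, 114), (-46, 115), (-44, 113), (-42, 118), (-40, 137), (-38, 160), (-36, 149), (-34, 118), (-32, 113), (-30, 135), (-28, 162)] ... [(28, 139), (30, 124), (32, 114), (34, 120), (36, 131), (38, 125), (40, 125), (42, 135), (44, 136), (46, 142), (48, 150), (50, 154)]
s (0, 20) [(-50, 77), (-48, 100), (-46, 121), (-44, 123), (-42, 126), (-40, 142), (-38, 165), (-36, 159), (-34, 131), (-32, 126), (-30, 135), (-28, 151)] ... [(28, 124), (30, 122), (32, 124), (34, 139), (36, 161), (38, 161), (40, 160), (42, 170), (44, 173), (46, 173), (48, 172), (50, 173)]
s (30, 60) [(-50, 53), (-48, 57), (-46, 88), (-44, 116), (-42, 127), (-40, 142), (-38, 166), (-36, 164), (-34, 140), (-32, 139), (-30, 153), (-28, 169)] ... [(28, 126), (30, 125), (32, 125), (34, 133), (36, 153), (38, 159), (40, 162), (42, 172), (44, 174), (46, 174), (48, 173), (50, 174)]
```

arm_command:
  steps: [0,0,0.4,0,0,0,0,0.8,0,0,0,0,0.9,0,0,0,0,0.9,0,0,0,0,0.3,0,0]

```text
time_s: 25.28
eef_pos: [431.2, -29.8, 230.2]
ee_rot: [0.003, 0.608, 0.794, 0.001]
force: [-0.5, 0.9, -2.3]
grip_width: 0.37
```

arm_command:
  steps: [0.48,0.84,0,0,0,0.48,0.84,0,0,0,0.48,0.84,0,0,0,0.48,0.84,0,0,0,0.48,0.84,0,0,0]

```text
time_s: 25.9
eef_pos: [551.0, 181.9, 227.8]
ee_rot: [0.0, 0.608, 0.794, 0.0]
force: [1.3, -0.4, -1.6]
grip_width: 0.371
```

arm_command:
  steps: [0.35,0.6,0,0,0,0.17,0.26,0,0,0,0,0,0,0,0,0,0,0,0,0]

```text
time_s: 26.4
eef_pos: [576.2, 222.8, 227.2]
ee_rot: [0.0, 0.608, 0.794, 0.0]
force: [0.1, -1.5, -1.1]
grip_width: 0.365
```

Run:
```python
from h import *
z=sense();print(z["eef_pos"],z["ee_rot"],z["force"],z["grip_width"])
s=capture("scene")
# carton top outline check: project held-carton box vs picture
a=cv2.resize(s["frame"][185:305,280:400],(600,600),interpolation=cv2.INTER_CUBIC)
from fit import R
p=z["eef_pos"]; zb=p[2]-63.4
for zz in(zb,zb+90):
    uv=(proj(s,R([p[0],p[1],.2645],[(x,y,zz) for x,y in((-16,-30),(-16,30),(16,30),(16,-30))]))-(280,185)+.5)*5
    cv2.polylines(a,[uv.astype(np.int32)],True,(0,0,255),1)
cv2.imwrite("pics/m.png",a)
```

```text
[576.17727418 222.76626693 227.23169716] [1.49456811e-04 6.07775668e-01 7.94108755e-01 7.82632140e-06] [ 0.06069256 -1.49489381 -1.13248522] 0.36466546769094466
```

View pics/m.png

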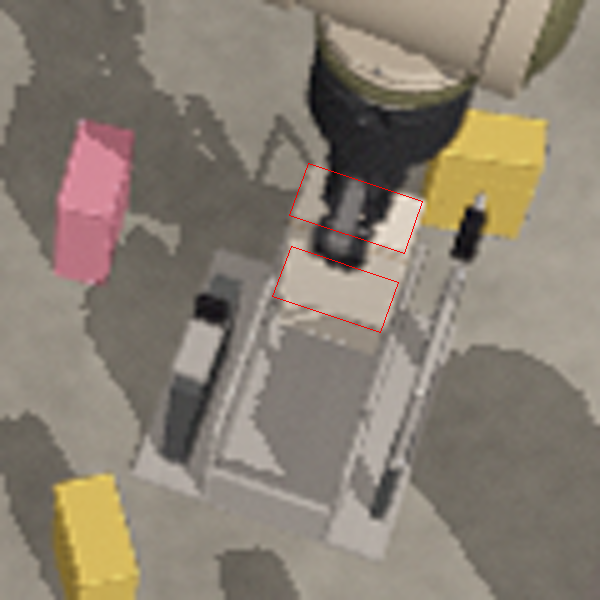

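The predicted outline fits the held carton, which is square to the lane. I'll lower it in stages and watch the force.

arm_command:
  steps: [0.11,0.03,-0.5,0,0,0,0,-0.6,0,0,0,0,-0.3,0,0,0,0,-0.2,0,0,0,0,0,0,0]

```text
time_s: 27.08
eef_pos: [582.0, 224.7, 146.9]
ee_rot: [0.0, 0.608, 0.794, -0.0]
force: [-1.0, 0.0, -1.9]
grip_width: 0.366
```

arm_command:
  steps: [0,0,-0.25,0,0,0,0,-0.25,0,0,0,0,0,0,0]

```text
time_s: 27.45
eef_pos: [581.4, 224.7, 120.4]
ee_rot: [-0.001, 0.608, 0.794, -0.001]
force: [0.5, -0.8, -2.0]
grip_width: 0.367
```

Inside the walls with no contact force. Continuing down.

arm_command:
  steps: [0,0,-0.4,0,0,0,0,-0.4,0,0,0,0,-0.1,0,0,0,0,0,0,0]

```text
time_s: 27.95
eef_pos: [582.2, 224.9, 77.2]
ee_rot: [0.0, 0.608, 0.794, 0.0]
force: [0.7, -1.0, -1.4]
grip_width: 0.371
```

arm_command:
  steps: [0,0,-0.06,0,0,0,0,0,0,0]

```text
time_s: 28.2
eef_pos: [582.1, 224.9, 74.1]
ee_rot: [0.0, 0.608, 0.794, 0.0]
force: [0.2, -0.1, -2.1]
grip_width: 0.367
```

arm_command:
  steps: [0,0,-0.05,0,0,0,0,-0.03,0,0,0,0,0,0,0]

```text
time_s: 28.58
eef_pos: [582.0, 224.9, 69.7]
ee_rot: [-0.0, 0.608, 0.794, -0.0]
force: [0.2, 0.4, -1.8]
grip_width: 0.368
```

arm_command:
  steps: [0,0,-0.02,0,0,0,0,0,0,0]

```text
time_s: 28.82
eef_pos: [582.1, 224.9, 69.4]
ee_rot: [0.0, 0.608, 0.794, 0.0]
force: [-2.5, 0.1, 6.4]
grip_width: 0.365
```

arm_command:
  steps: [0,0,0,0,58,0,0,0,0,58,0,0,0.4,0,58,0,0,0.9,0,58,0,0,0.9,0,58]

```text
time_s: 29.45
eef_pos: [581.9, 224.8, 179.8]
ee_rot: [-0.0, 0.608, 0.794, -0.0]
force: [-0.4, -0.4, -0.5]
grip_width: 0.58
```

arm_command:
  steps: [-0.2,-0.9,0.3,0,58,-0.2,-0.95,0,0,58,-0.2,-0.95,0,0,58,-0.2,-0.95,0,0,58,-0.2,-0.95,0,0,58]

```text
time_s: 30.08
eef_pos: [531.6, -11.6, 193.7]
ee_rot: [0.0, 0.608, 0.794, 0.0]
force: [0.8, 0.4, -0.5]
grip_width: 0.58
```

arm_command:
  steps: [0,-0.95,0,0,58,0,-0.5,0,0,58,0,0,0,0,58]

```text
time_s: 30.45
eef_pos: [531.9, -84.0, 193.6]
ee_rot: [0.0, 0.609, 0.793, -0.0]
force: [0.1, 0.3, 0.0]
grip_width: 0.577
```

Run:
```python
from h import *
s=capture("scene");t=capture("top");print(sense()["eef_pos"])
a=cv2.resize(s["frame"][205:305,290:390],(400,400),interpolation=cv2.INTER_CUBIC)
b=cv2.resize(t["frame"][170:260,170:260],(400,400),interpolation=cv2.INTER_CUBIC)
full=np.hstack([cv2.resize(s["frame"],(400,300)),cv2.resize(t["frame"],(400,300))])
cv2.imwrite("pics/n.png",np.vstack([np.hstack([a,b])[:300+0] if 0 else cv2.resize(np.hstack([a,b]),(600,300)).repeat(1,0) if 0 else np.hstack([a,b])[40:340],full]))
```

```text
[531.96879216 -82.10491232 193.62531937]
```

View pics/n.png

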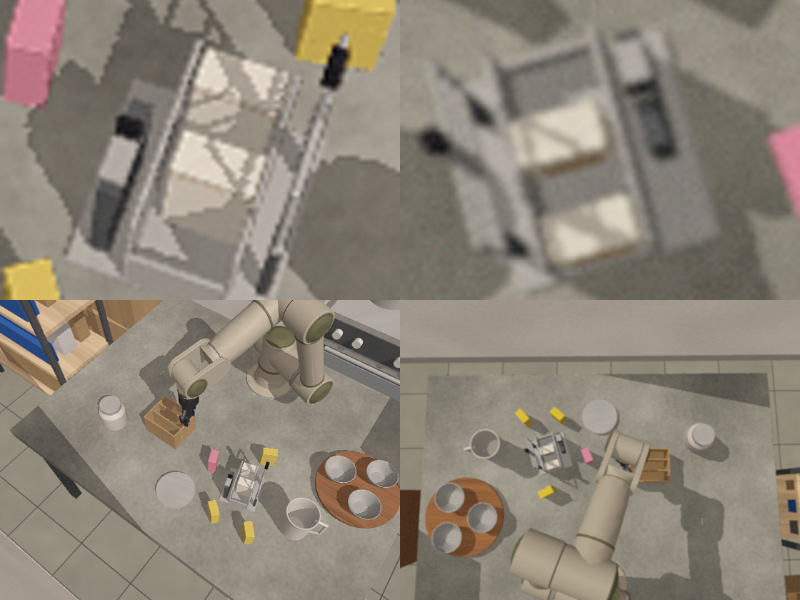

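Both cartons stand upright and parallel in the lane. The old one is at the lip, the new one is behind it, the bar is up, and everything else is in place.

```bash
python3 -c "from rig import finish_job; print(finish_job())"
```

```text
the job is handed in; nothing more can be done
None
```

The job is done in the order asked and handed in at about 30.5 s on the robot's clock.

- **Tab:** slid about 25 mm along the rack, by the gripper's travel. The pictures show its fin off the strap.
- **Bar:** swung to about 1.60 rad, computed from the gripper's position, and left up.
- **Old carton:** pulled to the front lip. Its top measured about -75 to -45 mm along the lane.
- **New carton:** lifted out of the box, stood on the bare slab and let go. I then gripped it again across its narrow side and lowered it into the lane at about x 9 mm, touching nothing until the floor.

The last pictures, from both cameras, show both cartons upright and parallel, broad face to the front. The bar is still up. The jar, plates and pitcher look unmoved by eye, and the gripper is clear of everything.

- **Limits:** the highest force I read was 19.5 N, when the carton touched the slab.
- **Gap:** about 35 mm is left between the two cartons, because a finger had to fit between them to let go.
- **Not settled:** the force rose only to about 5 N at the end of the pull. Contact with the lip is therefore judged mainly from the pictures, to about 3 mm. I did not re-measure the old carton after placing the new one.
- **Picture budget:** I viewed 12 pictures, two over the budget.

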